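# Put the setting rings back in their nests

### The arm

A 6-joint arm with a two-finger parallel gripper is mounted at the origin on the work surface. World frame = base frame: x ahead of the robot, y to its left, z up, the work surface at z = 0. Lengths are in mm, angles in rad, forces in N, time in s.
With the tool pointing down it reaches from about 350 to 775 mm from the base axis. Payload 7.3 kg.
Tool frame: the origin (TCP) lies at the centre of the arm's flange, where the gripper is bolted on; the fingertips stand 178 mm ahead of it and the grasp point (between the pads) lies 159 mm ahead of it; z points along the fingers, y is the direction in which the jaws open and shut (so a half turn about z gives the same grasp; the last joint's range is limited). The gripper opens to 92 mm and grips with 3 to 60 N. Pads are 19 mm wide; open, the fingers measure 130 mm over their backs; the gripper's body (75 mm by 190 mm) begins 47 mm behind the grasp point.
Start: joints at [0.985, 0.342, 1.524, -0, 1.275, -0.146], TCP at [223.503, 475.052, 404.741] pointing down, gripper open.
Joint ranges: [-2.53, 2.53], [-0.77, 2.02], [0.04, 2.7], [-1, 4.14], [0.28, 2.66], [-3.11, 3.11]. Speed limits (rad/s): [2.57, 2.57, 3.14, 3.14, 3.14, 3.14].

### API

Orientations are given as a 3x3 rotation matrix whose columns are the frame's x, y, z axes.
In Python, from rig import sense, read_camera, camera_info, job_done, silhouettes gives the robot as it stands.
- The arm moves only by the tool drive_tool, never from a script. Its argument "commands" is a list that holds one entry, the list of rows, each a list of 7 numbers: the turn, a rotation vector about the tool's x, y, z in units of 6 degrees (1.0 is 6 degrees), then the shift along the tool's x, y, z in cm, then the finger opening in cm, from 0 to 9.18. In form: [[[rx, ry, rz, tx, ty, tz, jaw], ...]]. A call has 1 to 8 rows; each row is the pose to reach, as a shift and turn from the pose commanded when the call began, along the tool's axes at that moment; what a row does not reach only later rows make up. A row lasts 1/8 s, in which the tool goes at most 62.5 mm and 10.7 degrees, less where a joint would pass 70% of its speed; a pose out of reach is approached as far as the arm can. A call with a gripper value outside its range is refused whole. The fingers move at their own pace and stop on an object; the grip force is fixed at half the most. Time passes only in rows, so rows that repeat a pose let the fingers close. It gives the time, the measured TCP pose, the force and the opening at its end, in the units of the state.
- sense(): the state, without advancing time (a new reading comes with each control period).
- read_camera(name): name is "scene" or "top" or "wrist"; returns the picture (384x512x3 uint8, red, green, blue); there is no depth.
- camera_info(name): a dict with "intrinsics" (3x3 intrinsics, pixels), "R" (3x3) and "t" (3): a world point X has camera coordinates R X + t. Camera axes: x right, y down, z forward; pixel columns grow to the right and rows downward; lengths in mm; the calibration is good to about 2 mm. The wrist camera is an equidistant fisheye: a pixel r from the principal point sees the ray r / f radians off the axis. A picture is of the moment at which its call begins: read the wrist's pose just before it. camera_info takes no time and is no camera call; for the wrist camera it gives the pose at the moment of the call.
- job_done(): hands the job in, once; it reports no verdict.
Trained networks look in the newest picture that a camera, given by its name, has taken for a name from the list of things; names that differ only in an ending like _2 or _b are one class to them, and where a whole thing is asked for, a point or a joint stands for the part that bears it (a point fixed in the world has none). Each returns a list of dicts, best first, with "p" (0 to 1); they miss things now and then, are a little off and sometimes report something else, mostly with a low value. They report only what shows in the picture. A call takes as long as a camera call. They do not tell look-alikes from the thing itself.
- silhouettes(camera, thing): "region" (384x512 bool, what is visible of it) and "extent" ([centre column, centre row, width, height] in pixels, round what is visible of it).
The state is a dict: "time_s": time; "qpos": joint angles; "joint_vel": joint speeds; "tau": joint torques, N m; "eef_pos": TCP position; "eef_rot": TCP orientation; "contact_force": force on the tool from outside, world axes, zero at the start; "torque": the same for the moment, N m; "width": finger opening in mm.
Only numpy, scipy, OpenCV 4.12 (cv2) and the standard library are available. Lean on these libraries where they do the work, as an engineer would, in place of code of your own. Each camera call takes 0.05 s, during which the arm holds its last target. There are 200 camera calls.

### The job

Put the four round steel setting rings back in their black nests on the inspection bench, each lying flat on the floor of the nest made for its size: the smallest ring in the smallest nest, and so on up to the largest in the largest. Set them down gently rather than dropping them, and leave the solid steel disc and the hexagonal nut where they are.

Things in the scene. Friction and masses are not known exactly. Their poses are not given: they have to be found in the camera images.
- ring_a: the smallest setting ring: a loose plain round steel ring lying flat, outer diameter 26 mm, through bore 12 mm, 20 mm high. Origin at the centre of its underside, z up along its axis.
- ring_b: the second smallest setting ring: a loose plain round steel ring lying flat, outer diameter 38 mm, through bore 20 mm, 20 mm high. Origin at the centre of its underside, z up along its axis.
- ring_c: the second largest setting ring: a loose plain round steel ring lying flat, outer diameter 50 mm, through bore 30 mm, 20 mm high. Origin at the centre of its underside, z up along its axis.
- ring_d: the largest setting ring: a loose plain round steel ring lying flat, outer diameter 62 mm, through bore 40 mm, 20 mm high. Origin at the centre of its underside, z up along its axis.
- nest_a: the smallest nest: a round shallow black plastic dish with a grey felt floor, fixed to the bench, outer diameter 50 mm, inner diameter 42 mm, floor 3 mm thick, rim 8 mm above the bench (5 mm above its floor). Origin at the centre of its underside, on the bench. It is the nest for the smallest ring, 26 mm across, which fits with 8 mm to spare all round.
- nest_b: the second smallest nest: a round shallow black plastic dish with a grey felt floor, fixed to the bench, outer diameter 62 mm, inner diameter 54 mm, floor 3 mm thick, rim 8 mm above the bench (5 mm above its floor). Origin at the centre of its underside, on the bench. It is the nest for the second smallest ring, 38 mm across, which fits with 8 mm to spare all round.
- nest_c: the second largest nest: a round shallow black plastic dish with a grey felt floor, fixed to the bench, outer diameter 74 mm, inner diameter 66 mm, floor 3 mm thick, rim 8 mm above the bench (5 mm above its floor). Origin at the centre of its underside, on the bench. It is the nest for the second largest ring, 50 mm across, which fits with 8 mm to spare all round.
- nest_d: the largest nest: a round shallow black plastic dish with a grey felt floor, fixed to the bench, outer diameter 86 mm, inner diameter 78 mm, floor 3 mm thick, rim 8 mm above the bench (5 mm above its floor). Origin at the centre of its underside, on the bench. It is the nest for the largest ring, 62 mm across, which fits with 8 mm to spare all round.
- disc: a solid round steel disc without a bore, 44 mm diameter, 20 mm high, loose; not to be moved. Origin at the centre of its underside.
- nut: a hexagonal steel nut with a hole about 22 mm wide, 42 mm across the flats, 48 mm across the corners, 20 mm high, loose; not to be moved. Origin at the centre of its underside.
Things that resemble listed ones, but are neither listed nor needed, are in the scene too. What is shaped like the ring_a but green is not meant.

How it is judged (in metres and radians):
At the end, for the whole second after the job is handed in: Each ring lies flat (within 0.1 rad) and at rest on the floor of the nest of its own size rank, its centre within 11 mm of the nest's centre and its underside less than 6 mm above the bench (horizontal distance between ring_a and nest_a below 0.011 m and z of ring_a in the frame of nest_a between 0 and 0.006 m and angle between each of ring_a, ring_b, ring_c, ring_d's own z axis and vertical below 0.1 rad and linear speed of each of ring_a, ring_b, ring_c, ring_d below 0.02 m/s and horizontal distance between ring_b and nest_b below 0.011 m and z of ring_b in the frame of nest_b between 0 and 0.006 m and horizontal distance between ring_c and nest_c below 0.011 m and z of ring_c in the frame of nest_c between 0 and 0.006 m and horizontal distance between ring_d and nest_d below 0.011 m and z of ring_d in the frame of nest_d between 0 and 0.006 m); the robot touches nothing.
It fails at once if the solid disc or the hexagonal nut is moved more than 20 mm (distance of any of disc, nut from where it was at the start of the episode above 0.02 m).
It fails at once if a ring is dropped or flung (moves free of the fingers faster than 0.6 m/s, a fall of about 18 mm) ((contact force between ring_a and the fingers below 0.01 N and linear speed of ring_a above 0.6 m/s) or (contact force between ring_b and the fingers below 0.01 N and linear speed of ring_b above 0.6 m/s) or (contact force between ring_c and the fingers below 0.01 N and linear speed of ring_c above 0.6 m/s) or (contact force between ring_d and the fingers below 0.01 N and linear speed of ring_d above 0.6 m/s)).
It also fails if it takes over 96 s, if anything falls off the work surface, if the arm or the gripper's body presses on something with over 40 N, if the wrist force passes 120 N, or if a joint passes its speed limit or range.

## Working session

There is one attempt and no reset: what is moved stays moved. The work goes in short steps, Python scripts to look and compute and a tool call to move; the robot and the scene stay as the last step left them, time stands still between calls to the robot, and variables do not carry over. Pictures are saved under pics/ and viewed, about 12 in all and at most 16, crops included, and the job is handed in when it is done.

Besides the shell and the picture viewer there is one more tool, called after "Request:" as name(argument=value, ...), one argument or row to a line, values as JSON. drive_tool: Moves the arm, as the interface text tells. Its arguments: {"type":"object","properties":{"commands":{"type":"array"}},"required":["commands"]}

```bash
mkdir -p pics; python3 - <<'E'
from rig import *
import cv2
for n in("top","scene"):
    cv2.imwrite(f"pics/{n}0.png",cv2.cvtColor(read_camera(n),cv2.COLOR_RGB2BGR))
    c=camera_info(n);print(n,c)
s=sense();print(s['time_s'],s['eef_pos'],s['eef_rot'],s['width'])
for cam in("top",):
  for t in("ring_a","nest_a","disc","nut"):
    for d in silhouettes(cam,t):print(t,round(d['p'],2),[round(float(v),1) for v in d['extent']])
E
```

```text
top {'intrinsics': array([[482.07525539,   0.        , 248.77150646],
       [  0.        , 482.07525539, 187.95813726],
       [  0.        ,   0.        ,   1.        ]]), 'R': array([[ 0.00127535, -0.99999586,  0.00257839],
       [-0.98706193, -0.00167225, -0.16033073],
       [ 0.16033438, -0.00234055, -0.98705998]]), 't': array([6.83167160e-02, 5.10407942e+02, 1.29847512e+03])}
scene {'intrinsics': array([[385.50556024,   0.        , 255.18279786],
       [  0.        , 385.50556024, 189.29137982],
       [  0.        ,   0.        ,   1.        ]]), 'R': array([[-6.39833849e-01,  7.68513070e-01,  5.53949473e-04],
       [ 5.32333868e-01,  4.43719954e-01, -7.20925278e-01],
       [-5.54286297e-01, -4.60977509e-01, -6.93012581e-01]]), 't': array([ 339.54789698, -246.49816649, 1104.20715533])}
0.1 [223.43897124 474.94268831 404.12274114] [[-9.04829697e-01  4.25773021e-01 -7.44697718e-04]
 [ 4.25773633e-01  9.04828984e-01 -1.15074064e-03]
 [ 1.83869760e-04 -1.35829696e-03 -9.99999061e-01]] 91.85511082108358
ring_a 0.69 [271.1, 211.2, 20.5, 23.9]
ring_a 0.66 [319.2, 201.0, 20.0, 21.4]
ring_a 0.56 [202.1, 225.6, 9.2, 9.9]
ring_a 0.54 [218.8, 241.0, 3.7, 5.4]
ring_a 0.46 [241.6, 196.0, 4.9, 10.4]
nest_a 0.85 [278.4, 145.1, 19.8, 22.9]
nest_a 0.77 [222.2, 141.5, 30.4, 31.4]
nest_a 0.75 [175.6, 140.7, 13.0, 17.6]
nest_a 0.68 [330.2, 161.0, 26.7, 25.2]
disc 0.5 [132.3, 218.9, 14.3, 17.9]
nut 0.53 [364.2, 210.4, 18.3, 17.2]
```

View pics/top0.png

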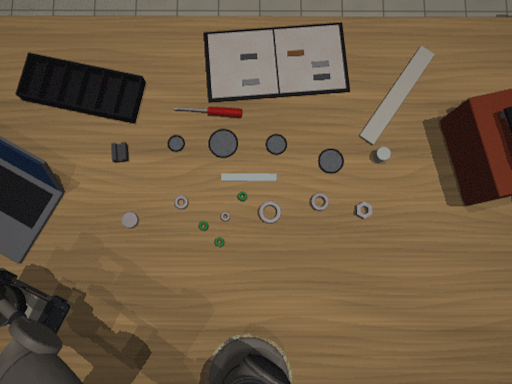

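View pics/scene0.png

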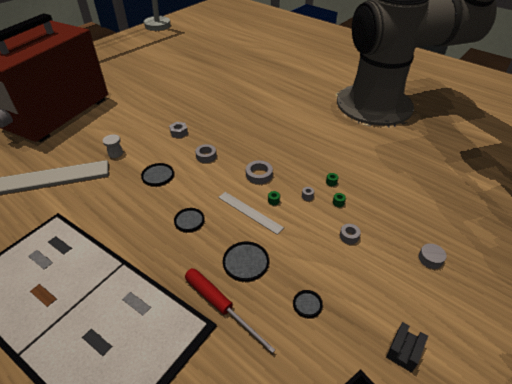

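Candidates (top picture):
- **Plain steel rings:** (182,202) b, (225,216) a, (269,212) d, (319,202) c.
- **Look-alikes, not to be used:** nut (364,210), disc (130,220), weight (383,155), and green rings at (203,226), (219,242) and (242,197).
- **Nests:** (176,143) a, (223,143) d, (276,144) b, (330,161) c.

The scene view agrees with this. Next is a close crop with positions.

```bash
cat > h.py <<'E'
from rig import *
import cv2, numpy as np
def ray2xy(cam,px,z,info=None):
    c=info or camera_info(cam);K=np.array(c['intrinsics']);R=np.array(c['R']);t=np.array(c['t'])
    u=(px[0]-K[0,2])/K[0,0];v=(px[1]-K[1,2])/K[1,1]
    if cam=='wrist':
        r=np.hypot(u,v);s=np.sin(r)/r if r>1e-9 else 1;d=np.array([u*s,v*s,np.cos(r)])
    else: d=np.array([u,v,1.])
    o=-R.T@t;d=R.T@d
    return (o+d*(z-o[2])/d[2])[:2]
def proj(cam,X,info=None):
    c=info or camera_info(cam);K=np.array(c['intrinsics']);p=np.array(c['R'])@X+np.array(c['t'])
    if cam=='wrist':
        q=np.hypot(p[0],p[1]);k=np.arctan2(q,p[2])/q;u=p[:2]*k
    else:u=p[:2]/p[2]
    return u*[K[0,0],K[1,1]]+[K[0,2],K[1,2]]
def save(im,n):cv2.imwrite(f"pics/{n}.png",cv2.cvtColor(im,cv2.COLOR_RGB2BGR))
E
python3 - <<'E'
from h import *
P=dict(ring_a=(225,216),ring_b=(182,202),ring_c=(319,202),ring_d=(269.5,212),nest_a=(176,143),nest_b=(276.5,144),nest_c=(330.5,161),nest_d=(223,143.5),disc=(130,220),nut=(364,210),g1=(203.5,226),g2=(219,242),g3=(242,197))
for k,p in P.items():print(k,ray2xy('top',p,8 if 'nest' in k else 20).round(0))
print('bar',ray2xy('top',(221,177),5),ray2xy('top',(277,178),5))
im=read_camera('top');save(cv2.resize(im[125:260,115:385],None,fx=2.9,fy=2.9,interpolation=cv2.INTER_CUBIC),'crop1')
w=camera_info('wrist');s=sense();R=s['eef_rot'];print('cam in tool',R.T@(-w['R'].T@w['t']-s['eef_pos']),(w['R']@R).round(2),w['intrinsics'][0])
E
```

```text
ring_a [434.  67.]
ring_b [474. 188.]
ring_c [ 474. -197.]
ring_d [446. -57.]
nest_a [647. 211.]
nest_b [645. -79.]
nest_c [ 595. -234.]
nest_d [646.  75.]
disc [423. 332.]
nut [ 452. -322.]
g1 [406. 127.]
g2 [362.  83.]
g3 [488.  20.]
bar [547.95792797  80.3493517 ] [545.32609774 -80.09922649]
cam in tool [79.74526849 -0.29507671 20.61142431] [[ 0.    1.   -0.  ]
 [-0.96  0.   -0.29]
 [-0.29  0.    0.96]] [297.31863964   0.         252.88636651]
```

View pics/crop1.png

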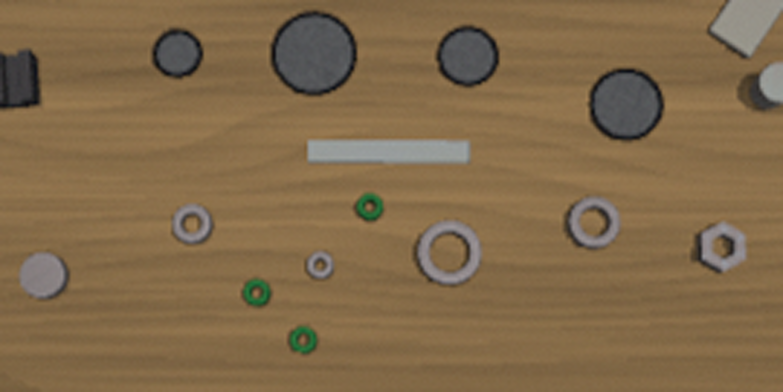

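The close crop confirms the choices: three green rings, a plain disc on the left and a hexagonal nut on the right are left out. Both the ring sizes and the nest sizes rank as expected. I'll go above the centre with the jaw along world y and take one closer wrist look.

Request:
drive_tool(
  commands=[
    [[0,0,-4.2,-45.3,-31.2,0,9],[0,0,-4.2,-45.3,-31.2,0,9],[0,0,-4.2,-45.3,-31.2,0,9],[0,0,-4.2,-45.3,-31.2,0,9],[0,0,-4.2,-45.3,-31.2,0,9],[0,0,-4.2,-45.3,-31.2,0,9],[0,0,-4.2,-45.3,-31.2,0,9],[0,0,-4.2,-45.3,-31.2,0,9]],
  ],
)

```text
time_s: 1.35
eef_pos: [469.6, 52.4, 405.0]
eef_rot: [[-1.0, 0.0, 0.001], [0.0, 1.0, 0.0], [-0.001, 0.0, -1.0]]
contact_force: [0.8, 0.4, -0.5]
width: 89.9
```

Request:
drive_tool(
  commands=[
    [[0,0,0,0,0,0,9],[0,0,0,0,0,0,9]],
  ],
)

```text
time_s: 1.6
eef_pos: [468.7, 54.4, 404.5]
eef_rot: [[-1.0, 0.001, -0.001], [0.001, 1.0, 0.0], [0.001, 0.0, -1.0]]
contact_force: [0.0, 0.2, 0.5]
width: 90.1
```

```bash
cat > look.py <<'E'
from h import *
P=dict(ring_a=(434,67),ring_b=(474,188),ring_c=(474,-197),ring_d=(446,-57),nest_a=(647,211),nest_b=(645,-79),nest_c=(595,-234),nest_d=(646,75),disc=(423,332),nut=(452,-322))
def look(name,zr=20):
    ci=camera_info('wrist');im=read_camera('wrist');out=im.copy()
    for cls,z in(('ring_a',zr),('nest_a',8)):
        for d in silhouettes('wrist',cls):
            # outer contour -> world at top height -> enclosing ellipse centre
            m=d['region'].astype(np.uint8)
            cs,_=cv2.findContours(m,cv2.RETR_EXTERNAL,cv2.CHAIN_APPROX_NONE)
            c=max(cs,key=cv2.contourArea)[:,0,:].astype(float)
            if len(c)<8: continue
            w=np.array([ray2xy('wrist',p,z,ci) for p in c]).astype(np.float32)
            (x,y),(a,b),_=cv2.fitEllipse(w)
            near=min((k for k in P if k.startswith(cls[:4])),key=lambda k:np.hypot(P[k][0]-x,P[k][1]-y))
            print(cls,round(d['p'],2),'xy',round(x),round(y),'diam',round(a),round(b),'near',near,np.round([x-P[near][0],y-P[near][1]]))
            u=proj('wrist',np.array([x,y,z]),ci);cv2.circle(out,tuple(int(v) for v in u),2,(255,0,0),-1)
    save(cv2.resize(out,(768,576)),name)
    s=sense();print(s['time_s'],s['eef_pos'])
E
python3 -c "
from look import *
look('w1')"
```

```text
ring_a 0.85 xy 446 -56 diam 58 64 near ring_d [0. 1.]
ring_a 0.83 xy 472 189 diam 37 41 near ring_b [-2.  1.]
ring_a 0.68 xy 434 67 diam 25 28 near ring_a [ 0. -0.]
ring_a 0.63 xy 474 -193 diam 48 58 near ring_c [0. 4.]
ring_a 0.62 xy 363 82 diam 24 25 near ring_a [-71.  15.]
ring_a 0.51 xy 490 20 diam 24 30 near ring_a [ 56. -47.]
ring_a 0.51 xy 407 126 diam 24 27 near ring_a [-27.  59.]
nest_a 0.65 xy 564 -228 diam 13 54 near nest_c [-31.   6.]
nest_a 0.5 xy 667 -75 diam 14 29 near nest_b [22.  4.]
1.75 [468.3461647   55.61100665 404.8284255 ]
```

View pics/w1.png

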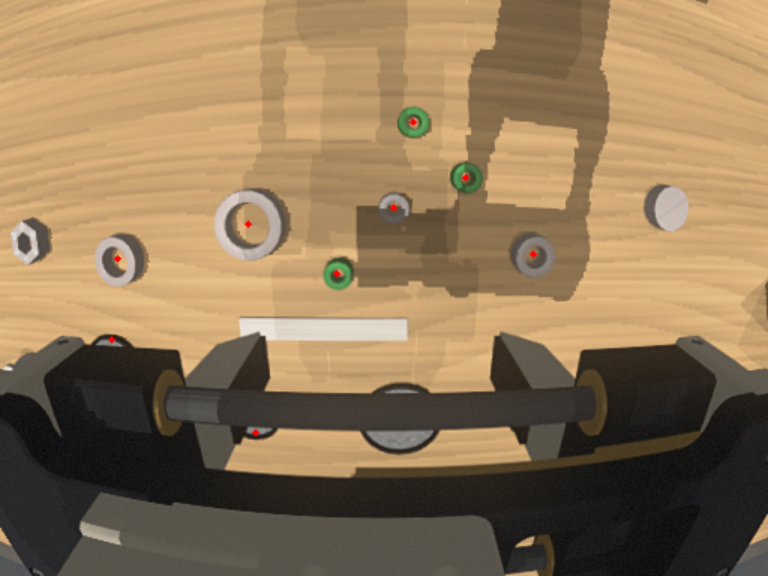

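Wrist view: steel rings at (248,224) d, (394,208) a, (533,254) b and (118,258) c, all agreeing with the top estimates. The gripper hides the nests, so I'll measure those in the first top picture while starting toward ring_a.

```bash
python3 - <<'E'
from h import *
im=cv2.imread('pics/top0.png').astype(int)
m=((im[:,:,2]-im[:,:,0])<12).astype(np.uint8)   # red-blue: grey/black versus wood
ci=camera_info('top')
cs,_=cv2.findContours(m,cv2.RETR_EXTERNAL,cv2.CHAIN_APPROX_NONE)
for c in cs:
    (u,v),r=cv2.minEnclosingCircle(c)
    if 120<v<190 and 160<u<350 and r>5:
        w=np.array([ray2xy('top',p,8,ci) for p in c[:,0,:]]).astype(np.float32)
        print(cv2.fitEllipse(w))
s=sense();print(s['eef_pos'],s['time_s'])
E
```

```text
((547.5489501953125, 1.5320955514907837), (18.649696350097656, 255.54437255859375), 0.10064639896154404)
((595.8282470703125, -234.2628631591797), (67.30638885498047, 69.48546600341797), 62.419769287109375)
((646.9097900390625, 211.92247009277344), (43.46358108520508, 44.793304443359375), 172.29063415527344)
((644.7036743164062, -77.82844543457031), (55.53352737426758, 57.056400299072266), 163.39300537109375)
((647.6312866210938, 75.85468292236328), (79.92291259765625, 80.94485473632812), 164.62057495117188)
[468.3461647   55.61100665 404.8284255 ] 1.75
```

Request:
drive_tool(
  commands=[
    [[0,0,0,3.4,1.2,15,5],[0,0,0,3.4,1.2,15,5],[0,0,0,3.4,1.2,15,5],[0,0,0,3.4,1.2,15,5],[0,0,0,3.4,1.2,15,5],[0,0,0,3.4,1.2,15,5]],
  ],
)

```text
time_s: 2.5
eef_pos: [435.7, 66.6, 256.2]
eef_rot: [[-1.0, -0.0, 0.004], [-0.0, 1.0, -0.0], [-0.004, -0.0, -1.0]]
contact_force: [-0.5, 0.4, -0.6]
width: 50.3
```

Request:
drive_tool(
  commands=[
    [[0,0,0,0.2,0,5,5],[0,0,0,0.2,0,6.8,5],[0,0,0,0.2,0,6.8,5],[0,0,0,0.2,0,6.8,5],[0,0,0,0.2,0,6.8,1],[0,0,0,0.2,0,6.8,1],[0,0,0,0.2,0,6.8,1],[0,0,0,0.2,0,6.8,1]],
  ],
)

```text
time_s: 3.5
eef_pos: [433.0, 66.4, 187.1]
eef_rot: [[-1.0, -0.0, 0.001], [-0.0, 1.0, 0.0], [-0.001, 0.0, -1.0]]
contact_force: [-1.0, 0.5, 5.9]
width: 25.0
```

Request:
drive_tool(
  commands=[
    [[0,0,0,0,0,0,1],[0,0,0,0,0,-3,1],[0,0,0,0,0,-6,1],[0,0,0,0,0,-6,1],[0,0,0,0,0,-6,1]],
  ],
)

```text
time_s: 4.12
eef_pos: [432.5, 66.4, 246.1]
eef_rot: [[-1.0, 0.0, -0.001], [0.0, 1.0, 0.0], [0.001, 0.0, -1.0]]
contact_force: [0.2, -0.6, -1.6]
width: 25.1
```

Request:
drive_tool(
  commands=[
    [[0,0,0,-7,4.8,0,1],[0,0,0,-14,9.6,0,1],[0,0,0,-19,13,0,1],[0,0,0,-21.4,14.6,0,1],[0,0,0,-21.4,14.6,0,1],[0,0,0,-21.4,14.6,0,1],[0,0,0,-21.4,14.6,0,1]],
  ],
)

```text
time_s: 5.0
eef_pos: [645.9, 211.6, 246.0]
eef_rot: [[-1.0, 0.001, -0.002], [0.001, 1.0, -0.001], [0.002, -0.001, -1.0]]
contact_force: [-0.5, 0.6, -1.7]
width: 24.5
```

```bash
python3 - <<'E'
from h import *
s=sense();print(s['eef_pos'],s['width'])
save(cv2.resize(np.hstack([read_camera('wrist')]),(768,576)),'w2')
E
```

```text
[645.89574057 211.56822769 246.01679912] 24.528334004894464
```

View pics/w2.png

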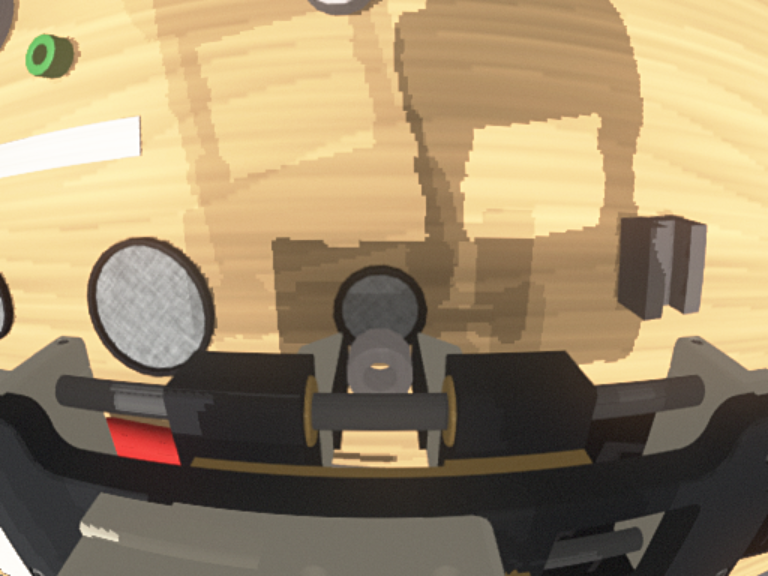

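The wrist view shows ring a held level between the fingers, with nest a at about (380,312) and nest d at about (152,306). I'll convert both to positions as a check.

```bash
python3 - <<'E'
from h import *
ci=camera_info('wrist')
for p in((334,312),(427,312),(380,266),(380,312),(152,306),(88,300),(214,315)):print(p,ray2xy('wrist',np.array(p)/1.5,8,ci).round(1))
E
```

```text
(334, 312) [647.3 188.2]
(427, 312) [647.3 236.8]
(380, 266) [622.5 212.2]
(380, 312) [647.3 212.2]
(152, 306) [645.1  82.4]
(88, 300) [642.1  35.3]
(214, 315) [649.7 121.2]
```

Request:
drive_tool(
  commands=[
    [[0,0,0,0,0,3,1],[0,0,0,0,0,4.8,1],[0,0,0,0,0,5.3,1],[0,0,0,0,0,5.5,1],[0,0,0,0,0,5.5,1],[0,0,0,0,0,5.5,1],[0,0,0,0,0,5.5,4.5],[0,0,0,0,0,5.5,4.5]],
  ],
)

```text
time_s: 6.05
eef_pos: [647.0, 212.5, 192.1]
eef_rot: [[-1.0, -0.0, 0.001], [-0.0, 1.0, 0.0], [-0.001, 0.0, -1.0]]
contact_force: [-1.0, -0.6, 0.9]
width: 40.2
```

Request:
drive_tool(
  commands=[
    [[0,0,0,0,0,0,4.5],[0,0,0,0,0,-5,5],[0,0,0,0,0,-8,6],[0,0,0,0,0,-8,6],[0,0,0,0,0,-8,6]],
  ],
)

```text
time_s: 6.68
eef_pos: [646.5, 212.4, 270.7]
eef_rot: [[-1.0, -0.0, -0.002], [-0.0, 1.0, -0.0], [0.002, -0.0, -1.0]]
contact_force: [-0.8, -0.5, -1.3]
width: 59.9
```

Request:
drive_tool(
  commands=[
    [[0,0,0,6,-0.8,0,6],[0,0,0,12,-1.6,0,6],[0,0,0,17.3,-2.3,0,6],[0,0,0,17.3,-2.3,0,6],[0,0,0,17.3,-2.3,4,6],[0,0,0,17.3,-2.3,7,6],[0,0,0,17.3,-2.3,7,6],[0,0,0,17.3,-2.3,7,6]],
  ],
)

```text
time_s: 7.68
eef_pos: [474.7, 189.5, 202.0]
eef_rot: [[-1.0, 0.0, 0.001], [0.0, 1.0, 0.0], [-0.001, 0.0, -1.0]]
contact_force: [-0.2, -0.2, 0.6]
width: 60.0
```

```bash
python3 -c "
from look import *
P['ring_b']=(473,189)
look('w3')"
```

```text
ring_a 0.94 xy 408 131 diam 25 29 near ring_a [-26.  64.]
7.825 [474.49879901 189.53193027 202.78699034]
```

View pics/w3.png

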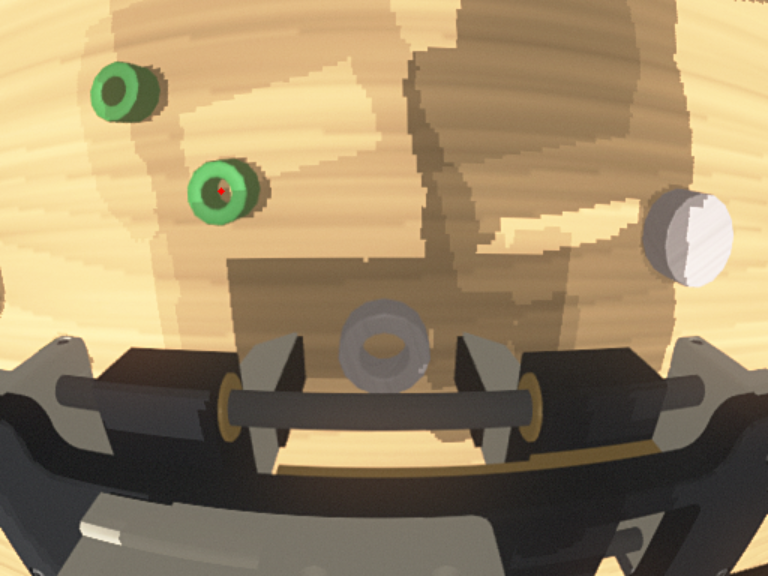

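Ring b at (384,346) is centred between the fingers. I'll grip and lift it.

Request:
drive_tool(
  commands=[
    [[0,0,0,0.1,0,1.5,6],[0,0,0,0.1,0,1.5,6],[0,0,0,0.1,0,1.5,2],[0,0,0,0.1,0,1.5,2],[0,0,0,0.1,0,1.5,2],[0,0,0,0.1,0,1.5,2],[0,0,0,0.1,0,-2,2],[0,0,0,0.1,0,-5,2]],
  ],
)

```text
time_s: 8.82
eef_pos: [472.8, 189.3, 252.3]
eef_rot: [[-1.0, 0.0, -0.001], [0.0, 1.0, -0.0], [0.001, -0.0, -1.0]]
contact_force: [0.4, -0.6, -1.7]
width: 36.8
```

Request:
drive_tool(
  commands=[
    [[0,0,0,-3.4,-5.3,0,2],[0,0,0,-6.8,-10.7,0,2],[0,0,0,-10.2,-16,0,2],[0,0,0,-13.6,-21.4,0,2],[0,0,0,-17.1,-26.7,0,2],[0,0,0,-17.1,-26.7,0,2],[0,0,0,-17.1,-26.7,0,2],[0,0,0,-17.1,-26.7,0,2]],
  ],
)

```text
time_s: 9.82
eef_pos: [643.3, -76.1, 251.5]
eef_rot: [[-1.0, -0.001, -0.001], [-0.001, 1.0, 0.001], [0.001, 0.001, -1.0]]
contact_force: [-0.5, -0.4, -1.6]
width: 37.1
```

```bash
python3 - <<'E'
from h import *
s=sense();print(s['eef_pos'],s['width'])
save(cv2.resize(np.hstack([read_camera('wrist')]),(768,576)),'w4')
E
```

```text
[643.27203152 -76.1212367  251.50890398] 37.140571257625794
```

View pics/w4.png

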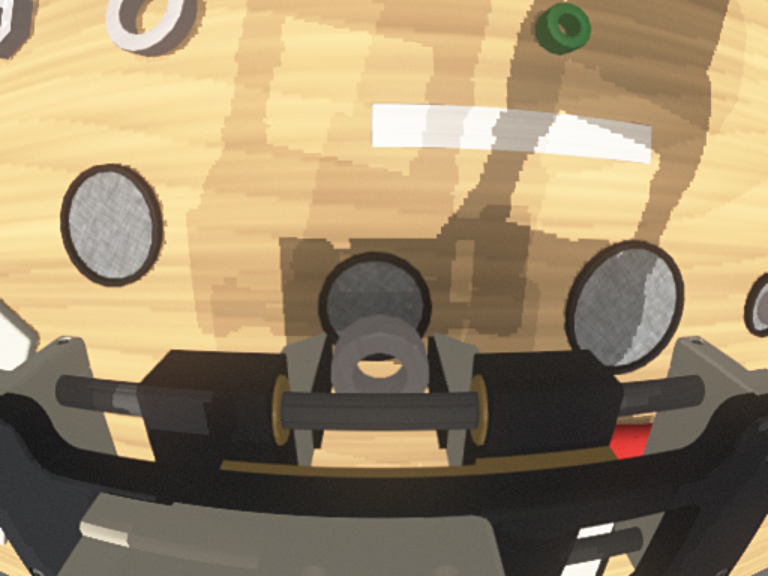

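Ring b is held level over nest b, which spans about (319–431, from 251 down). Nest c is at (111,225) and nest d at (625,307). I'll check those positions.

```bash
python3 - <<'E'
from h import *
ci=camera_info('wrist')
for p in((319,305),(431,305),(375,251),(375,307),(111,225),(625,307)):print(p,ray2xy('wrist',np.array(p)/1.5,8,ci).round(1))
print(sense()['eef_pos'])
E
```

```text
(319, 305) [ 642.9 -107.7]
(431, 305) [642.8 -47.9]
(375, 251) [613.5 -77.7]
(375, 307) [643.9 -77.8]
(111, 225) [ 596.  -229.6]
(625, 307) [645.2  70.6]
[643.36841899 -76.0519923  251.74901812]
```

Request:
drive_tool(
  commands=[
    [[0,0,0,-0.1,-0.2,3,2],[0,0,0,-0.1,-0.2,5.3,2],[0,0,0,-0.1,-0.2,5.8,2],[0,0,0,-0.1,-0.2,6.1,2],[0,0,0,-0.1,-0.2,6.1,2],[0,0,0,-0.1,-0.2,6.1,2],[0,0,0,-0.1,-0.2,6.1,5.5],[0,0,0,-0.1,-0.2,6.1,5.5]],
  ],
)

```text
time_s: 10.88
eef_pos: [645.1, -79.7, 191.3]
eef_rot: [[-1.0, 0.0, 0.001], [0.0, 1.0, -0.0], [-0.001, -0.0, -1.0]]
contact_force: [0.2, 0.6, 0.2]
width: 52.1
```

Request:
drive_tool(
  commands=[
    [[0,0,0,0,0,0,6],[0,0,0,0,0,-5,6.5],[0,0,0,0,0,-8,7.2],[0,0,0,0,0,-8,7.2],[0,0,0,0,0,-8,7.2]],
  ],
)

```text
time_s: 11.5
eef_pos: [644.6, -79.5, 269.9]
eef_rot: [[-1.0, 0.0, -0.001], [0.0, 1.0, 0.0], [0.001, 0.0, -1.0]]
contact_force: [0.1, -0.1, -0.4]
width: 71.8
```

Request:
drive_tool(
  commands=[
    [[0,0,0,4.5,-3,0,7.2],[0,0,0,9,-6,0,7.2],[0,0,0,13.5,-9,0,7.2],[0,0,0,17.1,-11.6,0,7.2],[0,0,0,17.1,-11.6,0,7.2],[0,0,0,17.1,-11.6,4,7.2],[0,0,0,17.1,-11.6,6.8,7.2],[0,0,0,17.1,-11.6,6.8,7.2]],
  ],
)

```text
time_s: 12.5
eef_pos: [473.6, -194.6, 200.2]
eef_rot: [[-1.0, -0.001, -0.005], [-0.001, 1.0, 0.003], [0.005, 0.003, -1.0]]
contact_force: [-0.0, 0.3, 0.4]
width: 71.7
```

```bash
python3 - <<'E'
from h import *
s=sense();print(s['eef_pos'],s['width'])
save(read_camera('wrist'),'w5')
E
```

```text
[ 473.64517369 -194.63025615  200.23170324] 71.71613684833348
```

View pics/w5.png

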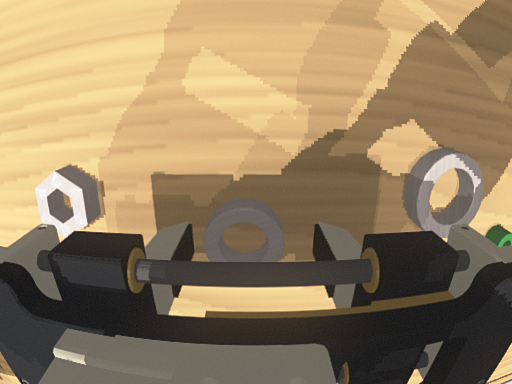

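Ring c at (244,235) is about 3 mm left of the jaw centre, so I'll shift over it, grip and lift.

Request:
drive_tool(
  commands=[
    [[0,0,0,0,-0.3,0.6,7.2],[0,0,0,0,-0.3,1.3,7.2],[0,0,0,0,-0.3,1.3,7.2],[0,0,0,0,-0.3,1.3,3],[0,0,0,0,-0.3,1.3,3],[0,0,0,0,-0.3,1.3,3],[0,0,0,0,-0.3,1.3,3],[0,0,0,0,-0.3,1.3,3]],
  ],
)

```text
time_s: 13.55
eef_pos: [474.0, -198.7, 189.9]
eef_rot: [[-1.0, 0.0, 0.001], [0.0, 1.0, -0.0], [-0.001, -0.0, -1.0]]
contact_force: [0.5, 0.2, 1.5]
width: 49.2
```

Request:
drive_tool(
  commands=[
    [[0,0,0,0,0,-3,3],[0,0,0,0,0,-6,3],[0,0,0,0,0,-6,3],[0,0,0,-4,-1.2,-6,3],[0,0,0,-8,-2.4,-6,3],[0,0,0,-12.2,-3.6,-6,3],[0,0,0,-12.2,-3.6,-6,3],[0,0,0,-12.2,-3.6,-6,3]],
  ],
)

```text
time_s: 14.55
eef_pos: [595.1, -234.1, 247.6]
eef_rot: [[-1.0, -0.0, -0.004], [-0.0, 1.0, 0.002], [0.004, 0.002, -1.0]]
contact_force: [-1.3, -0.7, -1.8]
width: 49.2
```

```bash
python3 - <<'E'
from h import *
s=sense();print(s['eef_pos'],s['width'])
save(cv2.resize(read_camera('wrist'),(768,576)),'w6')
E
```

```text
[ 595.07655378 -234.14041529  247.57189197] 49.19677040035747
```

View pics/w6.png

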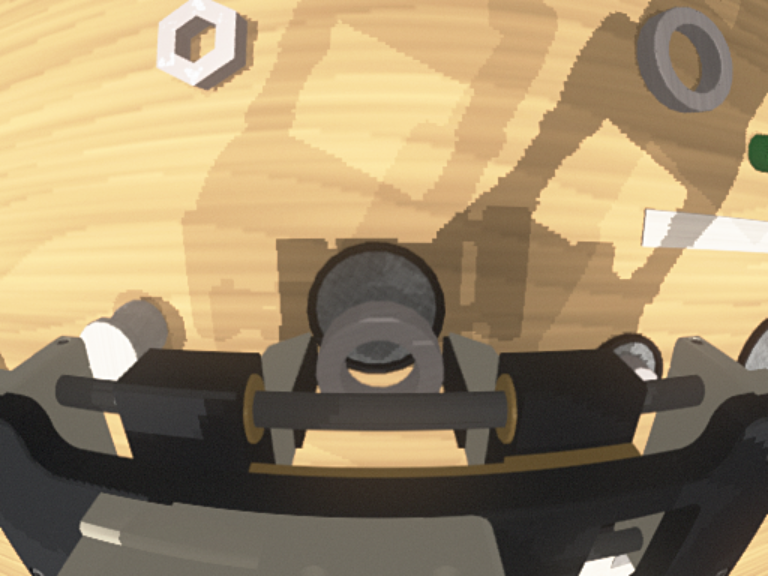

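Ring c is level over nest c, which spans (307–445, from 241 down), within 2 mm. I'll lower it and release.

Request:
drive_tool(
  commands=[
    [[0,0,0,-0.1,-0.1,3,3],[0,0,0,-0.1,-0.1,4.8,3],[0,0,0,-0.1,-0.1,5.3,3],[0,0,0,-0.1,-0.1,5.5,3],[0,0,0,-0.1,-0.1,5.5,3],[0,0,0,-0.1,-0.1,5.5,3],[0,0,0,-0.1,-0.1,5.5,6.5],[0,0,0,-0.1,-0.1,5.5,6.5]],
  ],
)

```text
time_s: 15.6
eef_pos: [597.1, -235.7, 195.3]
eef_rot: [[-1.0, -0.0, 0.001], [-0.0, 1.0, -0.0], [-0.001, -0.0, -1.0]]
contact_force: [-0.5, -0.7, 0.4]
width: 62.8
```

Request:
drive_tool(
  commands=[
    [[0,0,0,0,0,0,7],[0,0,0,0,0,-5,8],[0,0,0,0,0,-8,8.4],[0,0,0,0,0,-8,8.4],[0,0,0,0,0,-8,8.4]],
  ],
)

```text
time_s: 16.23
eef_pos: [596.6, -235.4, 273.9]
eef_rot: [[-1.0, 0.0, -0.001], [0.0, 1.0, 0.001], [0.001, 0.001, -1.0]]
contact_force: [-0.9, 0.5, 0.4]
width: 83.9
```

Request:
drive_tool(
  commands=[
    [[0,0,0,3.8,4.5,0,8.4],[0,0,0,7.6,9,0,8.4],[0,0,0,11.3,13.4,0,8.4],[0,0,0,15.1,17.8,0,8.4],[0,0,0,15.1,17.8,0,8.4],[0,0,0,15.1,17.8,4,8.4],[0,0,0,15.1,17.8,6.5,8.4],[0,0,0,15.1,17.8,6.5,8.4]],
  ],
)

```text
time_s: 17.23
eef_pos: [445.6, -57.9, 207.7]
eef_rot: [[-1.0, 0.0, -0.005], [0.0, 1.0, 0.001], [0.005, 0.001, -1.0]]
contact_force: [0.0, -0.5, -0.0]
width: 84.5
```

```bash
python3 - <<'E'
from h import *
s=sense();print(s['eef_pos'],s['width'])
save(read_camera('wrist'),'w7')
E
```

```text
[445.61965407 -57.88781233 207.69897538] 84.47638065716295
```

View pics/w7.png

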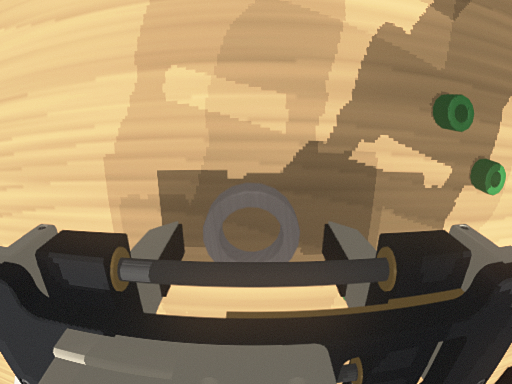

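Ring d at (252,228) is centred. I'll grip it and carry it to nest d.

Request:
drive_tool(
  commands=[
    [[0,0,0,0,0,1,8.4],[0,0,0,0,0,2,8.4],[0,0,0,0,0,2,8.4],[0,0,0,0,0,2,4],[0,0,0,0,0,2,4],[0,0,0,0,0,2,4],[0,0,0,0,0,2,4],[0,0,0,0,0,2,4]],
  ],
)

```text
time_s: 18.27
eef_pos: [446.0, -57.7, 190.0]
eef_rot: [[-1.0, -0.0, 0.001], [-0.0, 1.0, -0.0], [-0.001, -0.0, -1.0]]
contact_force: [-0.6, -0.8, 3.3]
width: 60.4
```

Request:
drive_tool(
  commands=[
    [[0,0,0,0,0,-3,4],[0,0,0,0,0,-6,4],[0,0,0,0,0,-6,4],[0,0,0,-5,3.3,-6,4],[0,0,0,-10,6.7,-6,4],[0,0,0,-15,10,-6,4],[0,0,0,-20.1,13.4,-6,4],[0,0,0,-20.1,13.4,-6,4]],
  ],
)

```text
time_s: 19.27
eef_pos: [648.8, 79.0, 246.5]
eef_rot: [[-1.0, -0.003, -0.001], [-0.003, 1.0, 0.001], [0.001, 0.001, -1.0]]
contact_force: [-0.9, -0.1, -3.0]
width: 60.4
```

Request:
drive_tool(
  commands=[
    [[0,0,0,0,0,0,4]],
  ],
)

```text
time_s: 19.4
eef_pos: [646.0, 76.5, 247.1]
eef_rot: [[-1.0, -0.001, -0.005], [-0.001, 1.0, -0.0], [0.005, -0.0, -1.0]]
contact_force: [0.1, -0.7, -2.5]
width: 59.9
```

```bash
python3 - <<'E'
from h import *
s=sense();print(s['eef_pos'],s['width'])
save(cv2.resize(read_camera('wrist'),(768,576)),'w8')
E
```

```text
[646.01554286  76.47413947 247.08886372] 59.94150217972114
```

View pics/w8.png

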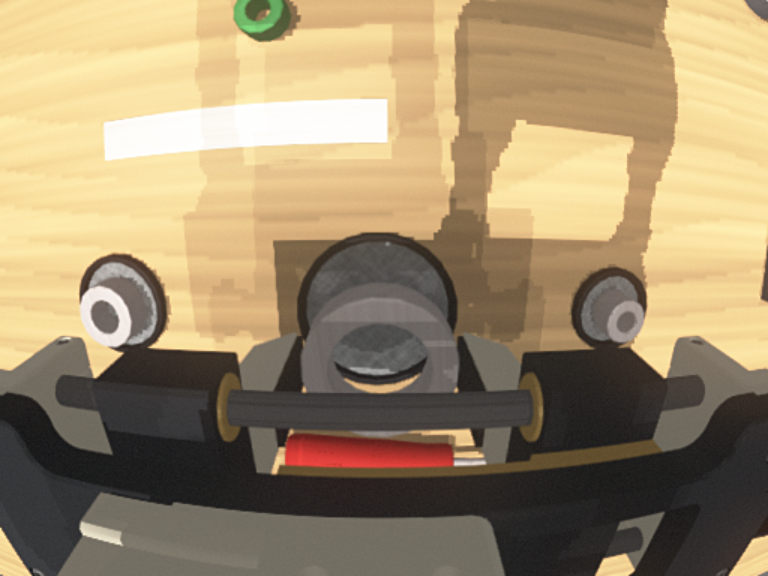

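Ring d is level over nest d (298–457), and rings b and a are visible in their nests at (106,310) and (625,320). I'll lower it and release.

Request:
drive_tool(
  commands=[
    [[0,0,0,0,0,3,4],[0,0,0,0,0,4.8,4],[0,0,0,0,0,5.3,4],[0,0,0,0,0,5.5,4],[0,0,0,0,0,5.5,4],[0,0,0,0,0,5.5,4],[0,0,0,0,0,5.5,7.4],[0,0,0,0,0,5.5,7.4]],
  ],
)

```text
time_s: 20.45
eef_pos: [647.2, 76.4, 195.5]
eef_rot: [[-1.0, -0.0, 0.002], [-0.0, 1.0, 0.0], [-0.002, 0.0, -1.0]]
contact_force: [-0.6, 0.8, 0.6]
width: 73.1
```

Request:
drive_tool(
  commands=[
    [[0,0,0,0,0,0,8],[0,0,0,0,0,-5,9],[0,0,0,0,0,-10,9],[0,0,0,8,0,-16,9],[0,0,0,14,0,-20,9],[0,0,0,20,0,-20,9],[0,0,0,24,0,-20,9],[0,0,0,24,0,-20,9]],
  ],
)

```text
time_s: 21.45
eef_pos: [403.9, 76.6, 395.6]
eef_rot: [[-1.0, -0.0, 0.001], [-0.0, 1.0, 0.0], [-0.001, 0.0, -1.0]]
contact_force: [-0.3, 0.2, 0.3]
width: 90.0
```

```bash
python3 - <<'E'
from h import *
s=sense();print(s['time_s'],s['eef_pos'],s['width'])
im=read_camera('top');sc=read_camera('scene')
a=cv2.resize(im[115:260,100:390],(800,400),interpolation=cv2.INTER_CUBIC);save(a,'t2')
save(cv2.resize(sc[110:350,90:450],(798,532),interpolation=cv2.INTER_CUBIC),'s2')
E
```

```text
21.45 [403.9359501   76.58771662 395.62308665] 90.00095083159512
```

View pics/t2.png

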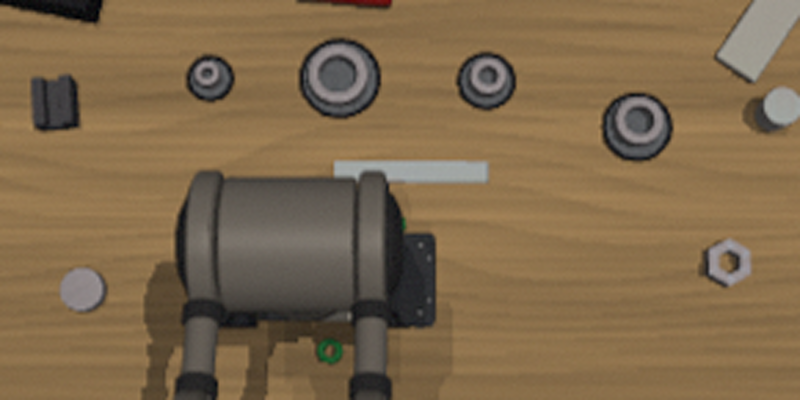

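View pics/s2.png

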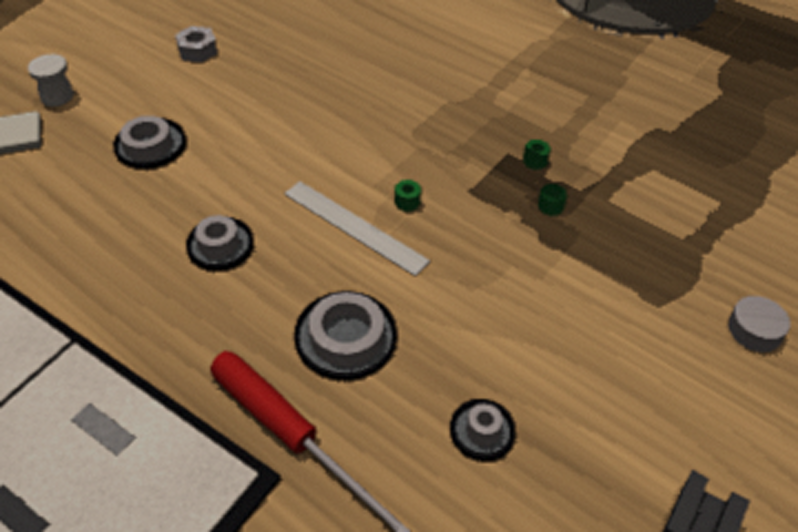

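Both views show the four rings flat inside their nests, with the disc and nut where they were. I'll check the offsets in numbers (ring top at z = 23) and hand in if they are within limits.

```bash
python3 - <<'E'
from h import *
N=dict(a=(647,212),b=(644.5,-78),c=(596,-235),d=(647.5,76))
R=dict(a=(207,72),b=(488,75),c=(638,120),d=(338,73));ok=True
for k in N:
    x=ray2xy('top',(100+R[k][0]*290/800,115+R[k][1]*145/400),23);e=x-N[k];print(k,e.round(1));ok&=np.hypot(*e)<9
for n,p,q in(('disc',(82,289),(423,332)),('nut',(728,262),(452,-322))):print(n,(ray2xy('top',(100+p[0]*.3625,115+p[1]*.3625),20)-q).round(1))
if ok: print(job_done())
E
```

```text
a [ 1.8 -0.1]
b [ 1.7 -1.5]
c [2.7 1. ]
d [0.5 0.1]
disc [0.3 1. ]
nut [-0.2 -0.2]
the job is handed in; nothing more can be done
None
```

All four rings are in the nests of their own size, and I handed the job in at about 21.5 s of the 96 s allowed. I gripped each ring by its upper half so the fingers cleared the nest rims. I released each within about 2 mm of the nest floor by the measured tool heights.

My last check used the top and scene pictures. All four rings look flat in their nests, with centres 0.5 to 3 mm from the nest centres; the limit is 11 mm. The disc and the nut measure within about 1 mm of where they started, and the gripper was clear of everything. The network missed or misplaced the nests in the wrist view, so I took their positions from the top picture. Wrist-camera sightings of nests a and b agreed to about 1–2 mm; nests c and d I checked only by eye over the nest. No other check failed or disagreed.

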